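# Dial open the larger key safe beside the heated bath

## Task

Unlock the larger of the two white key safes on the bench by dialing its combination: turn its dial clockwise until the pointer is at the single dot, then back counterclockwise past the three dots to the two dots, then clockwise again to the three dots, stopping for about half a second at each. Let go and leave the pointer at the three dots; leave the smaller safe's dial alone.

Things in the scene. Friction and masses are not known exactly. Their poses are not given: they have to be found in the camera images.
- large: Larger safe: fixed white steel box on its back, 210 (x) x 190 mm, 90 high; origin under its centre, z up, x towards the dial's top (away from the robot, within 25 deg). On it a dark plate, 160 mm across, top at 93 mm, with white dots in radial rows round the dial: three dots at the dial's top (x), one dot 50 deg clockwise of that, two dots 50 deg counterclockwise, seen from above.
- large_grip (a point): Point to grip the larger safe's dial, on its axis, 124 mm above the bench. The dial: black disc, 76 mm across, top at 100 mm, with an upright aluminium bar across it, 52 long, 16 thick, 36 tall (top at 136 mm). Turns with the dial: x along the bar to the pointer end (white line on the disc, black line on the bar's top), z up.
- large_dial (a joint): Larger safe's dial angle, rad, growing clockwise seen from above. Pointer at the three dots: 0; at the single dot: +0.873 (50 deg); at the two dots: -0.873. Starts between -0.4 and +0.4; stops at -1.2 and +1.2. No spring or clicks: light friction of 0.06 N m, stays where it is left.
- small_pointer (a point): Pointer end of the smaller safe's dial, 28 mm out from that dial's axis, turning with it. Smaller safe: fixed white box, 150 x 140 mm, 60 high, beside the larger one, with a similar dial of three-quarter size, its bar's top at 106 mm above the bench. Not to be turned.

How it is judged:
On the way, in this order (a step that is already met when the one before it is completed fails the run):
1. the larger safe's dial stops, pointer at the single dot, within 11 degrees, for 0.2 s (value of joint large_dial between 0.683 and 1.063 rad and velocity of joint large_dial between -0.1 and 0.1 rad/s), for 0.2 s.
2. the larger safe's dial stops, pointer at the two dots, within 11 degrees, for 0.2 s (value of joint large_dial between -1.063 and -0.683 rad and velocity of joint large_dial between -0.1 and 0.1 rad/s), for 0.2 s.
3. the larger safe's dial stops, pointer at the three dots, within 11 degrees, for 0.2 s (value of joint large_dial between -0.19 and 0.19 rad and velocity of joint large_dial between -0.1 and 0.1 rad/s), for 0.2 s.
At the end, for the whole second after the job is handed in: The larger safe's dial is at rest with its pointer at the three dots, within 11 degrees, having stopped at the single dot and then at the two dots before (all of step 3); the robot touches nothing.
It fails at once if the smaller safe's dial is turned (its pointer end moves more than 8 mm) (distance of small_pointer from where it was at the start of the episode above 0.008 m).
It also fails if it takes over 40 s, if anything falls off the work surface, if the arm or the gripper's body presses on something with over 40 N, if the wrist force passes 120 N, or if a joint passes its speed limit or range.

## Robot

A 7-joint arm with a two-finger parallel gripper is mounted at the origin on the work surface. World frame = base frame: x ahead of the robot, y to its left, z up, the work surface at z = 0. Lengths are in m, angles in rad, forces in N, time in s.
With the tool pointing down it reaches from about 0.4 to 0.875 m from the base axis. Payload 19.3 kg.
Tool frame: the origin (TCP) lies on the centre line of the jaws, within the pads' length; the fingertips stand 19 mm ahead of it and the grasp point (between the pads) is the TCP (bot.nose_length is the distance from the TCP to the fingertips, in m); y points along the fingers, z is the direction in which the jaws open and shut, and the axes are right-handed (so a half turn about y gives the same grasp; the last joint's range is limited). The gripper opens to 85 mm and grips with 20 to 120 N. Pads are 22 mm wide; open, the fingers measure 114 mm over their backs; the gripper's body (76 mm by 85 mm) begins 54 mm behind the grasp point. The pads swing forward as they close: fully open they stand 13 mm farther back than shut.
Start: joints at [-0.07, 0.521, -0.036, 1.599, 0.021, 1.021, -0.113], TCP at [0.625, -0, 0.25] pointing down, gripper open.
Joint ranges: [-2.91, 2.91], [-0.3, 2.13], [-1.5, 1.42], [0.17, 2.43], [-1.26, 4.41], [0.16, 1.93], [-2.52, 2.52]. Speed limits (rad/s): [1.89, 1.89, 2.39, 2.39, 3.01, 3.01, 3.01].

## Interface

Orientations are given as [roll, pitch, yaw] about the fixed x, y, z axes, in that order (R = Rz(yaw) Ry(pitch) Rx(roll)).
In Python, from workcell import observe, cams, workorder, bot gives the robot as it stands. The module is installed in compiled form; this text tells all that it offers.
- The arm moves only by the tool apply_moves, never from a script. Its arguments are lists of equal length, an entry for each row: "jaw": the opening, from -1 (shut) to 1 (fully open), so that 0 is half open; "translation": the shift along the world's x, y, z in m, a list of three; "angular": the turn, a rotation vector about the world's x, y, z in degrees, a list of three. In form: {"jaw": [jaw, ...], "translation": [[x, y, z], ...], "angular": [[ax, ay, az], ...]}. A call has 1 to 5 rows; each row is the pose to reach, as a shift and turn from the pose commanded when the call began; what a row does not reach only later rows make up. A row lasts 1/10 s, in which the tool goes at most 50 mm and 8.59 degrees, less where a joint would pass 70% of its speed; a pose out of reach is approached as far as the arm can. A call with a gripper value outside its range is refused whole. The fingers move at their own pace and stop on an object; "newtons" is the grip in N (left out, the last holds). Time passes only in rows, so rows that repeat a pose let the fingers close. It gives the time, the measured TCP pose, the force and the opening at its end, in the units of the state.
- observe(): the state, without advancing time (a new reading comes with each control period).
- cams.grab_frame(name): name is "scene" or "side" or "wrist"; returns a dict with "pixels" (420x560x3 uint8, red, green, blue), "mtx" (3x3 intrinsics, pixels), "R" (3x3) and "t" (3): a world point X has camera coordinates R X + t. Camera axes: x right, y down, z forward; pixel columns grow to the right and rows downward; lengths in m; the calibration is good to about 2 mm. A picture is of the moment at which its call begins. There is no depth.
- workorder.job_done(): hands the job in, once; it reports no verdict.
The state is a dict: "clock": time; "qpos": joint angles; "qd": joint speeds; "joint_efforts": joint torques, N m; "position": TCP position; "tool_rot": TCP orientation; "force": force on the tool from outside, world axes, zero at the start; "moment": the same for the moment, N m; "grip_width": finger opening in m.
Only numpy, scipy, OpenCV 4.12 (cv2) and the standard library are available. Lean on these libraries where they do the work, as an engineer would, in place of code of your own. Each camera call takes 0.05 s, during which the arm holds its last target. There are 200 camera calls.

## Working session

There is one attempt and no reset: what is moved stays moved. The work goes in short steps, Python scripts to look and compute and a tool call to move; the robot and the scene stay as the last step left them, time stands still between calls to the robot, and variables do not carry over. Pictures are saved under pics/ and viewed, about 8 in all and at most 12, crops included, and the job is handed in when it is done.

Besides the shell and the picture viewer there is one more tool, called as name(argument=value, ...) on one line, values as JSON. apply_moves: Moves the arm, as the interface text tells. Its arguments: {"type":"object","properties":{"jaw":{"type":"array"},"translation":{"type":"array"},"angular":{"type":"array"},"newtons":{"type":"number"}},"required":["jaw","translation","angular"]}

```bash
mkdir -p pics; python3 - <<'E'
from workcell import observe,cams
import cv2,pickle
s=observe();print({k:s[k] for k in('clock','position','tool_rot','grip_width','force')})
f={}
for n in('scene','side','wrist'):
    f[n]=cams.grab_frame(n);cv2.imwrite(f'pics/{n}0.png',f[n]['pixels'][:,:,::-1])
pickle.dump(f,open('f0.pkl','wb'))
E
```

```text
{'clock': 0.0, 'position': array([ 6.24690790e-01, -2.19023272e-05,  2.49738572e-01]), 'tool_rot': array([-1.57192461e+00, -7.93536654e-05, -1.57079672e+00]), 'grip_width': 0.0856502984970795, 'force': array([ 1.04680955, -0.11823936, -0.37618368])}
```

View pics/scene0.png

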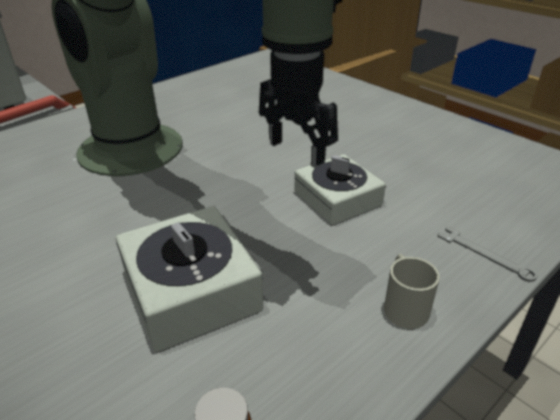

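View pics/wrist0.png

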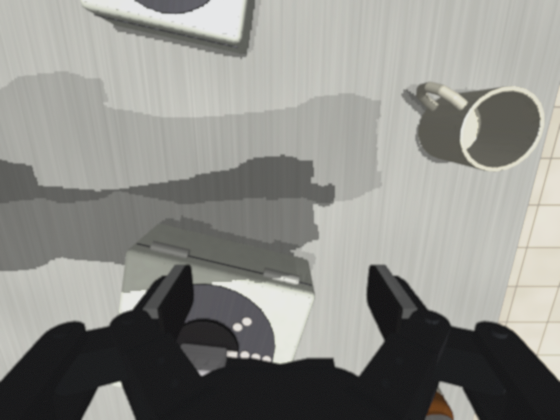

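View pics/side0.png

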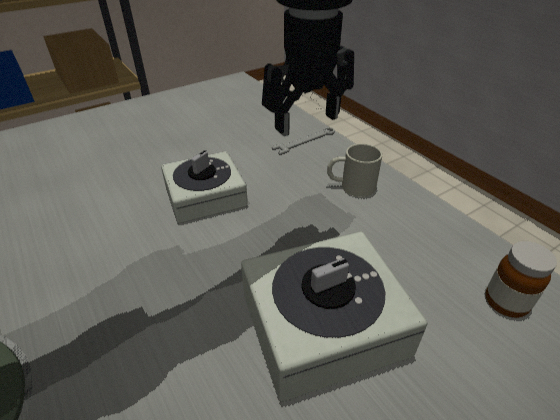

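The scene view shows the large safe's dial at about (184,248) and the small one at (340,172). In the side view they are at (328,288) and (203,172). Next I fit the plates and view enlarged crops.

```bash
cat >h.py <<'E'
import numpy as np,cv2
def ray(f,px):
    d=np.linalg.inv(f['mtx'])@[px[0],px[1],1.]; return -f['R'].T@f['t'], f['R'].T@d
def plane(f,px,z):
    o,d=ray(f,px); return o+d*(z-o[2])/d[2]
def tri(fs,pxs):
    A=[];b=[]
    for f,p in zip(fs,pxs):
        o,d=ray(f,p);d=d/np.linalg.norm(d);P=np.eye(3)-np.outer(d,d);A.append(P);b.append(P@o)
    return np.linalg.lstsq(np.vstack(A),np.hstack(b),rcond=None)[0]
def plate(f,seed,box):
    g=cv2.cvtColor(f['pixels'],cv2.COLOR_RGB2GRAY); m=np.zeros_like(g);x,y,w,h=box
    m[y:y+h,x:x+w]=(g[y:y+h,x:x+w]<110)*255
    cs,_=cv2.findContours(m,cv2.RETR_EXTERNAL,cv2.CHAIN_APPROX_NONE)
    c=max(cs,key=cv2.contourArea); return cv2.convexHull(c)[:,0,:]
E
python3 - <<'E'
import pickle;from h import *
f=pickle.load(open('f0.pkl','rb'))
els=[]
for n,box in(('scene',(130,215,108,80)),('side',(265,242,128,96))):
    h=plate(f[n],None,box);P=np.array([plane(f[n],p,.093)[:2] for p in h])
    c,r=cv2.minEnclosingCircle((P*1000).astype(np.float32));e=cv2.fitEllipse(h.astype(np.float32))
    print(n,'circle',c,r,'ell px',e);els.append(e[0])
print('tri plate',tri([f['scene'],f['side']],els))
print('small approx',plane(f['scene'],(340,177),.06),plane(f['side'],(203,174),.06))
a=cv2.resize(f['scene']['pixels'][210:300,125:245],(480,360),interpolation=cv2.INTER_CUBIC)
b=cv2.resize(f['side']['pixels'][242:342,265:395],(520,400),interpolation=cv2.INTER_CUBIC)
c=np.zeros((400,1000,3),np.uint8);c[:360,:480]=a;c[:,480:]=b
cv2.imwrite('pics/crop.png',cv2.resize(c,(800,320))[:,:,::-1])
E
```

```text
scene circle (544.7860107421875, -172.33261108398438) 81.84380340576172 ell px ((184.4457244873047, 253.28546142578125), (62.8336181640625, 97.7410659790039), 77.09716033935547)
side circle (537.4910888671875, -154.94882202148438) 100.07984161376953 ell px ((321.8447570800781, 287.1547546386719), (92.35989379882812, 131.1474609375), 114.02762603759766)
tri plate [ 0.53659312 -0.16902314  0.08343665]
small approx [0.53615419 0.22027501 0.06      ] [0.52953326 0.22129717 0.06      ]
```

View pics/crop.png

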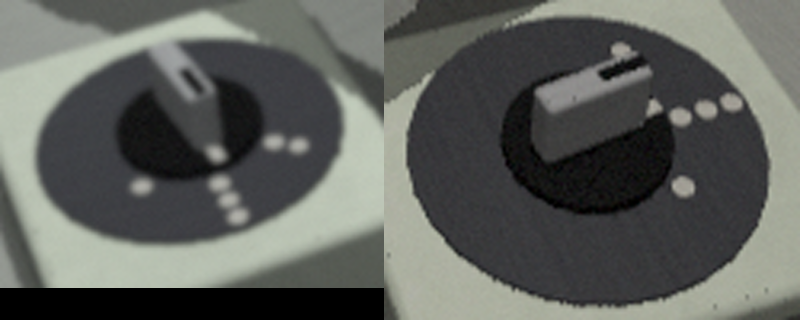

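Both crops show the bar top with the black line on its pointer end: scene crop (162,46)→(201,97), side crop (541,99)→(647,65). The three dots are at scene (238,216) and side (733,102). The pointer sits a little off the three dots.

```bash
python3 - <<'E'
import pickle;from h import *
f=pickle.load(open('f0.pkl','rb'));F=[f['scene'],f['side']]
S=lambda x,y:(125+x/3.2,210+y/3.2)
D=lambda x,y:(265+(x-384)/3.2,242+y/3.2)
pts={'bar_ptr':((201,97),(647,65)),'bar_far':((162,46),(541,99)),'3out':((238,216),(733,102)),'3in':((220,183),(681,117)),'single':((142,186),(683,187)),'2in':((273,142),(621,50))}
for k,(a,b) in pts.items():
    z=.136 if 'bar' in k else .093
    print(k,tri(F,[S(*a),D(*b)]).round(4),plane(F[0],S(*a),z)[:2].round(4),plane(F[1],D(*b),z)[:2].round(4))
E
```

```text
bar_ptr [ 0.5666 -0.1786  0.1319] [ 0.5708 -0.1805] [ 0.5636 -0.1816]
bar_far [ 0.5172 -0.169   0.1311] [ 0.5234 -0.1726] [ 0.5146 -0.1715]
3out [ 0.6115 -0.1928  0.0924] [ 0.6118 -0.1927] [ 0.6109 -0.1936]
3in [ 0.5859 -0.186   0.0921] [ 0.5866 -0.186 ] [ 0.5852 -0.1869]
single [ 0.5606 -0.2154  0.0916] [ 0.5619 -0.2157] [ 0.5597 -0.2165]
2in [ 0.5839 -0.1484  0.0992] [ 0.5798 -0.1487] [ 0.5893 -0.1402]
```

apply_moves(jaw=[1,1,1,1,1], translation=[[-0.006,-0.012,0],[-0.012,-0.024,0],[-0.018,-0.036,0],[-0.024,-0.048,0],[-0.03,-0.06,0]], angular=[[0,0,-8],[0,0,-16],[0,0,-24],[0,0,-32],[0,0,-40]])

```text
clock: 0.65
position: [0.5946, -0.0605, 0.2501]
tool_rot: [-1.571, -0.0, -2.275]
force: [0.8, 0.1, 0.1]
grip_width: 0.0852
```

apply_moves(jaw=[1,1,1,1,1], translation=[[-0.006,-0.012,0],[-0.012,-0.024,0],[-0.018,-0.036,0],[-0.024,-0.048,0],[-0.03,-0.06,0]], angular=[[0,0,-8],[0,0,-16],[0,0,-24],[0,0,-32],[0,0,-40]])

```text
clock: 1.15
position: [0.5646, -0.1205, 0.2501]
tool_rot: [-1.571, -0.0, -2.973]
force: [0.0, 0.4, -0.4]
grip_width: 0.0854
```

apply_moves(jaw=[1,1,1,1,1], translation=[[-0.008,-0.018,0],[-0.016,-0.036,-0.01],[-0.023,-0.054,-0.02],[-0.023,-0.054,-0.03],[-0.023,-0.054,-0.03]], angular=[[0,0,-7],[0,0,-14],[0,0,-21],[0,0,-21],[0,0,-21]])

```text
clock: 1.65
position: [0.5415, -0.1737, 0.2191]
tool_rot: [-1.571, -0.002, 2.951]
force: [1.1, 1.0, 0.3]
grip_width: 0.0852
```

```bash
python3 - <<'E'
from workcell import observe,cams
import cv2,pickle
s=observe();print({k:s[k].round(3) if k!='clock' else s[k] for k in('clock','position','tool_rot','qpos','force')})
f={n:cams.grab_frame(n) for n in ('side','wrist')};pickle.dump(f,open('f1.pkl','wb'))
cv2.imwrite('pics/wrist1.png',f['wrist']['pixels'][:,:,::-1])
E
```

```text
{'clock': 1.65, 'position': array([ 0.541, -0.174,  0.219]), 'tool_rot': array([-1.571e+00, -2.000e-03,  2.951e+00]), 'qpos': array([-0.084,  0.501,  0.408,  1.799, -0.247,  0.894, -1.326]), 'force': array([1.083, 0.984, 0.314])}
```

View pics/wrist1.png

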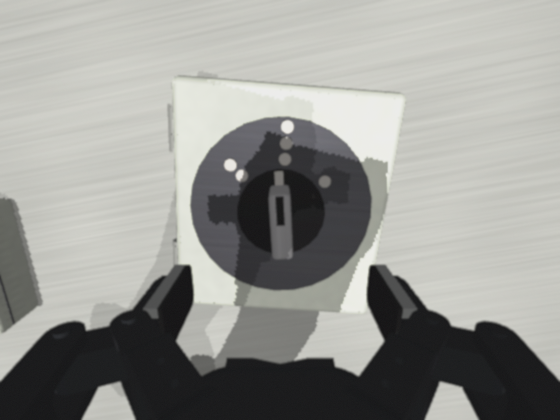

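The wrist view shows the bar top from about (280,188) to (282,250), the three dots at (286,143) and the single dot at (325,181). The bar is centred between the jaws.

```bash
python3 - <<'E'
import pickle;from h import *
f=pickle.load(open('f1.pkl','rb'))['wrist']
g=lambda p,z:plane(f,p,z)[:2].round(4)
a,b=g((280,188),.136),g((282,250),.136);o=g((287.5,127),.093);i=g((285,159),.093);s=g((325,181),.093)
h=plate(f,None,(180,110,200,185));e=cv2.fitEllipse(h.astype(np.float32))
print('bar',a,b,(a+b)/2,np.degrees(np.arctan2(*(a-b)[::-1])),'dots',o,i,np.degrees(np.arctan2(*(o-i)[::-1])),'single',s,'plate',g(e[0],.093),e)
g0=pickle.load(open('f0.pkl','rb'))['scene']
print('height 3out',tri([f,g0],[(287.5,127),(125+238/3.2,210+216/3.2)]),'bar',tri([f,g0],[(281,219),(125+181.5/3.2,210+71.5/3.2)]))
E
```

```text
bar [ 0.5693 -0.1787] [ 0.5216 -0.1711] [ 0.54545 -0.1749 ] -9.052795019545178 dots [ 0.6078 -0.1923] [ 0.583  -0.1856] -15.11818811479888 single [ 0.5582 -0.2157] plate [ 0.5455 -0.1749] ((280.8097839355469, 203.74000549316406), (172.08010864257812, 179.51747131347656), 90.13819885253906)
height 3out [ 0.6081596  -0.19165481  0.08947248] bar [ 0.5453473 -0.1751514  0.1338156]
```

apply_moves(jaw=[1,1,1,1,1], translation=[[0.003,-0.001,-0.025],[0.003,-0.001,-0.05],[0.003,-0.001,-0.075],[0.003,-0.001,-0.094],[0.003,-0.001,-0.094]], angular=[[0,0,1],[0,0,1],[0,0,1],[0,0,1],[0,0,1]])

```text
clock: 2.25
position: [0.5444, -0.174, 0.1247]
tool_rot: [-1.571, -0.003, 2.969]
force: [0.0, -0.6, -0.2]
grip_width: 0.0853
```

apply_moves(jaw=[-0.3,-0.6,-0.8,-0.8,-0.8], translation=[[0,0,0],[0,0,0],[0,0,0],[0,0,0],[0,0,0]], angular=[[0,0,0],[0,0,0],[0,0,0],[0,0,0],[0,0,0]], newtons=25)

```text
clock: 2.75
position: [0.5455, -0.1747, 0.1269]
tool_rot: [-1.571, 0.001, 2.967]
force: [-3.3, 1.2, 8.6]
grip_width: 0.0159
```

apply_moves(jaw=[-1,-1,-1,-1,-1], translation=[[0,0,0],[0,0,0],[0,0,0],[0,0,0],[0,0,0]], angular=[[0,0,0],[0,0,0],[0,0,0],[0,0,0],[0,0,0]], newtons=25)

```text
clock: 3.25
position: [0.5454, -0.1747, 0.1269]
tool_rot: [-1.571, 0.001, 2.967]
force: [0.7, 3.6, 8.1]
grip_width: 0.0156
```

apply_moves(jaw=[-1,-1,-1,-1,-1], translation=[[0,0,0.002],[0,0,0.002],[0,0,0.002],[0,0,0.002],[0,0,0.002]], angular=[[0,0,-3],[0,0,-9],[0,0,-15],[0,0,-21],[0,0,-27]])

```text
clock: 3.75
position: [0.544, -0.1768, 0.1277]
tool_rot: [-1.568, 0.0, 2.49]
force: [-2.5, -14.5, -15.2]
grip_width: 0.0155
```

apply_moves(jaw=[-1,-1,-1,-1,-1], translation=[[0,0,0],[0,0,0],[0,0,0],[0,0,0],[0,0,0]], angular=[[0,0,-6],[0,0,-12],[0,0,-18],[0,0,-24],[0,0,-28]])

```text
clock: 4.25
position: [0.5421, -0.1784, 0.1277]
tool_rot: [-1.565, 0.002, 2.0]
force: [-14.0, -21.2, -8.3]
grip_width: 0.0155
```

apply_moves(jaw=[-1,-1,-1,-1,-1], translation=[[0,0,0],[0,0,0],[0,0,0],[0,0,0],[0,0,0]], angular=[[0,0,0],[0,0,0],[0,0,0],[0,0,0],[0,0,0]])

```text
clock: 4.75
position: [0.5421, -0.1784, 0.1277]
tool_rot: [-1.565, 0.002, 2.004]
force: [-13.3, -20.5, -9.1]
grip_width: 0.0154
```

```bash
python3 - <<'E'
from workcell import observe,cams
import cv2
s=observe();print({k:s[k].round(3) if k!='clock' else s[k] for k in('clock','position','tool_rot','qpos','qd','force','moment')})
f=cams.grab_frame('side')['pixels'];cv2.imwrite('pics/side2.png',cv2.resize(f[200:380,230:440],(630,540))[:,:,::-1])
E
```

```text
{'clock': 4.75, 'position': array([ 0.542, -0.178,  0.128]), 'tool_rot': array([-1.565e+00,  2.000e-03,  2.004e+00]), 'qpos': array([-0.201,  0.692,  0.608,  1.867, -0.551,  0.759, -1.997]), 'qd': array([ 0.001, -0.   ,  0.001,  0.001,  0.001,  0.   , -0.   ]), 'force': array([-13.261, -20.48 ,  -9.146]), 'moment': array([-4.121,  2.767,  0.081])}
```

View pics/side2.png

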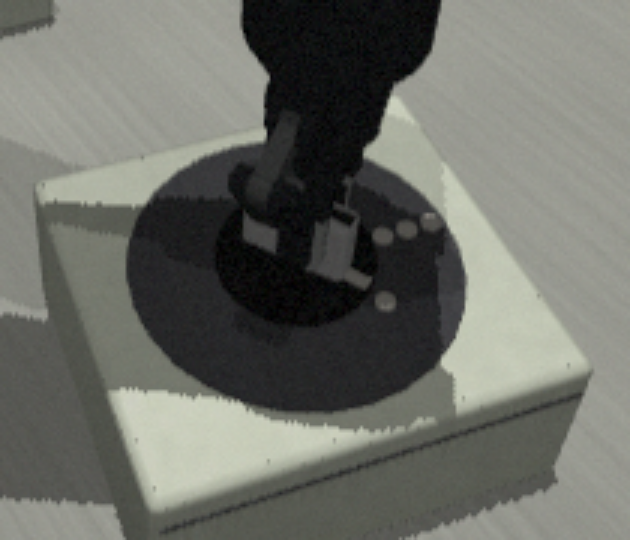

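```bash
python3 - <<'E'
import pickle;from h import *
f=pickle.load(open('f1.pkl','rb'))['side']
q=lambda x,y,z:plane(f,(230+x/3,200+y/3),z)[:2]
a=q(372,285,.1);b=q(345,270,.1);c=q(297,262,.1);d=q(385,301,.093);print(a,b,c,d)
for A,B in((b,a),(c,a),(np.array([.541,-.174]),a),(np.array([.541,-.174]),d)):print(np.degrees(np.arctan2(*(B-A)[::-1])))
E
```

```text
[ 0.55649591 -0.20973667] [ 0.55189621 -0.19630828] [ 0.53642419 -0.18031142] [ 0.55966991 -0.21627046]
-71.0918380242861
-55.701092508131744
-66.55778165554146
-66.17003452888325
```

Bearings from the axis agree: pointer −66.6° and single dot −66.2°. Now I turn counterclockwise by 100°, following the small offset between the grasp and the dial axis.

apply_moves(jaw=[-1,-1,-1,-1,-1], translation=[[-0.002,-0.003,0],[-0.0015,-0.003,0],[-0.001,-0.0025,0],[-0.0005,-0.002,0],[0,-0.001,0]], angular=[[0,0,4],[0,0,12],[0,0,20],[0,0,28],[0,0,36]])

```text
clock: 5.3
position: [0.5445, -0.1763, 0.1277]
tool_rot: [-1.57, -0.001, 2.641]
force: [1.1, -4.7, -15.1]
grip_width: 0.0154
```

apply_moves(jaw=[-1,-1,-1,-1,-1], translation=[[0,0.0005,0],[0,0.001,0],[0,0.002,0],[0,0.0025,0],[0,0.003,0]], angular=[[0,0,8],[0,0,16],[0,0,24],[0,0,32],[0,0,40]])

```text
clock: 5.8
position: [0.545, -0.1725, 0.1277]
tool_rot: [-1.571, -0.0, -2.944]
force: [3.5, 1.3, -13.7]
grip_width: 0.0156
```

apply_moves(jaw=[-1,-1,-1,-1,-1], translation=[[0,0.001,0],[-0.0005,0.0015,0],[-0.001,0.002,0],[-0.001,0.002,0],[-0.001,0.002,0]], angular=[[0,0,8],[0,0,16],[0,0,22],[0,0,24],[0,0,24]])

```text
clock: 6.3
position: [0.544, -0.1703, 0.1277]
tool_rot: [-1.572, 0.0, -2.529]
force: [5.6, 2.4, -14.0]
grip_width: 0.0151
```

apply_moves(jaw=[-1,-1,-1,-1,-1], translation=[[0,0,0],[0,0,0],[0,0,0],[0,0,0],[0,0,0]], angular=[[0,0,0],[0,0,0],[0,0,0],[0,0,0],[0,0,0]])

```text
clock: 6.8
position: [0.5441, -0.1703, 0.1277]
tool_rot: [-1.571, 0.0, -2.53]
force: [4.7, 2.4, -13.4]
grip_width: 0.0155
```

```bash
python3 - <<'E'
from workcell import observe,cams
import cv2
s=observe();print({k:s[k].round(3) if k!='clock' else s[k] for k in('clock','position','tool_rot','qpos','force')})
f=cams.grab_frame('side')['pixels'];cv2.imwrite('pics/side3.png',cv2.resize(f[200:380,230:440],(630,540))[:,:,::-1])
E
```

```text
{'clock': 6.8, 'position': array([ 0.544, -0.17 ,  0.128]), 'tool_rot': array([-1.571,  0.   , -2.53 ]), 'qpos': array([ 0.109,  0.601,  0.128,  1.854, -0.114,  0.694, -0.657]), 'force': array([  4.672,   2.408, -13.368])}
```

View pics/side3.png

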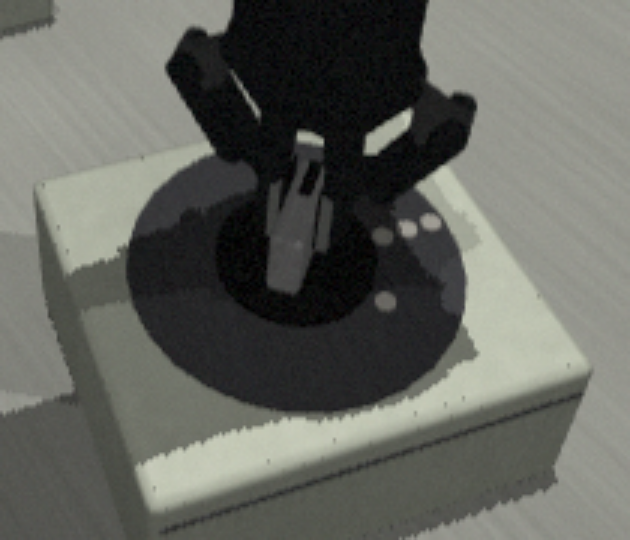

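The side view shows the bar still firmly held and turned to the two-dot side, with tool yaw giving a bar bearing of 35° as planned. Next, clockwise 50° to the three dots, hold, release and lift.

apply_moves(jaw=[-1,-1,-1,-1,-1], translation=[[0,0,0],[0.0005,-0.001,0],[0.001,-0.0015,0],[0.001,-0.002,0],[0.0015,-0.0025,0]], angular=[[0,0,-4],[0,0,-11],[0,0,-18],[0,0,-25],[0,0,-32]])

```text
clock: 7.35
position: [0.5452, -0.1734, 0.1277]
tool_rot: [-1.571, -0.001, -3.094]
force: [0.5, -0.5, -12.3]
grip_width: 0.0157
```

apply_moves(jaw=[-1,-1,-1,-1,-1], translation=[[0,-0.0005,0],[0,-0.001,0],[0,-0.0015,0],[0,-0.0015,0],[0,-0.0015,0]], angular=[[0,0,-7],[0,0,-14],[0,0,-18],[0,0,-18],[0,0,-18]])

```text
clock: 7.85
position: [0.545, -0.175, 0.1278]
tool_rot: [-1.57, -0.001, 2.882]
force: [1.3, -2.9, -18.3]
grip_width: 0.0154
```

apply_moves(jaw=[-1,-1,-1,-1,-1], translation=[[0,0,0],[0,0,0],[0,0,0],[0,0,0],[0,0,0]], angular=[[0,0,0],[0,0,0],[0,0,0],[0,0,0],[0,0,0]])

```text
clock: 8.35
position: [0.545, -0.175, 0.1278]
tool_rot: [-1.571, -0.001, 2.88]
force: [0.7, -2.9, -26.2]
grip_width: 0.0157
```

apply_moves(jaw=[-0.5,0,0.5,1,1], translation=[[0,0,0],[0,0,0],[0,0,0],[0,0,0],[0,0,0]], angular=[[0,0,0],[0,0,0],[0,0,0],[0,0,0],[0,0,0]])

```text
clock: 8.85
position: [0.5457, -0.175, 0.1286]
tool_rot: [-1.571, 0.001, 2.88]
force: [-0.8, -0.5, -1.0]
grip_width: 0.0779
```

apply_moves(jaw=[1,1,1,1,1], translation=[[0,0,0],[0,0,0.02],[0,0,0.05],[0,0,0.08],[0,0,0.1]], angular=[[0,0,0],[0,0,0],[0,0,0],[0,0,0],[0,0,0]])

```text
clock: 9.35
position: [0.5458, -0.1753, 0.2303]
tool_rot: [-1.571, 0.002, 2.88]
force: [0.0, 0.1, -0.7]
grip_width: 0.0852
```

apply_moves(jaw=[1,1,1], translation=[[0,0,0],[0,0,0],[0,0,0]], angular=[[0,0,0],[0,0,0],[0,0,0]])

```text
clock: 9.65
position: [0.5451, -0.1748, 0.2274]
tool_rot: [-1.571, -0.001, 2.88]
force: [0.2, -0.4, -0.0]
grip_width: 0.0854
```

```bash
python3 - <<'E'
from workcell import observe,cams
import cv2,pickle
s=observe();print(s['position'],s['force'])
f=cams.grab_frame('wrist');pickle.dump(f,open('f4.pkl','wb'));cv2.imwrite('pics/wrist4.png',f['pixels'][:,:,::-1])
E
```

```text
[ 0.54514281 -0.17482822  0.22742794] [ 0.17879463 -0.35701949 -0.0294218 ]
```

View pics/wrist4.png

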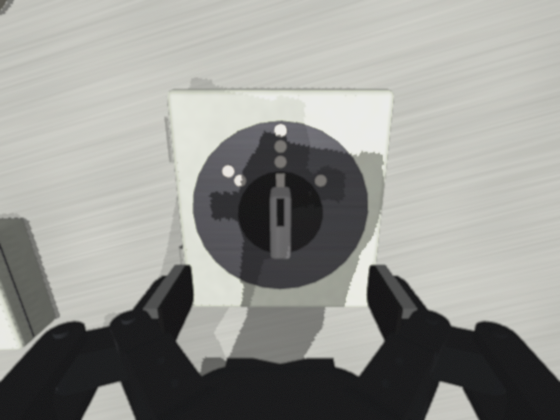

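The pointer line at (280,180) is in line with the three dots at (280,131–161), and the gripper is clear of the dial.

```bash
python3 -c "
from workcell import workorder;print(workorder.job_done())"
```

```text
the job is handed in; nothing more can be done
None
```

I dialed the larger safe: clockwise to the single dot, counterclockwise past the three dots to the two dots, then clockwise to the three dots. I held still for about half a second or more at each stop, then let go, lifted 100 mm and handed the job in at about 9.7 s. No verdict was reported.

**Checks at each stop:**
- **Single dot:** the camera put the pointer at −66.6° and the dot at −66.2°, measured from the dial's axis.
- **Two dots:** I took this from the gripper angle only, with the bar at 35° as planned. The pointer line was hidden in that view.
- **Three dots:** the last wrist picture, after release, shows the pointer in line with the three dots. The gripper was open and clear, with about 0 N on the wrist.

**Forces and disagreements:**
- The grasp sat about 5 mm off the dial's axis. This caused about 26 N of force at the single dot, and I corrected the path after that.
- The downward force reached 26 N during the last hold.
- One coarse angle estimate from the side view, using a roughly picked disc centre, gave −56° at the single dot. Another, from two close points on the pointer line, gave −71°. I trusted the estimate based on the dial's axis.

The arm stayed well away from the smaller safe's dial.

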